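Run the clamping slide home on the flange and lock it

ROBOT

A 6-joint arm with a two-finger parallel gripper is mounted at the origin on the work surface. World frame = base frame: x ahead of the robot, y to its left, z up, the work surface at z = 0. Lengths are in mm, angles in rad, forces in N, time in s.
With the tool pointing down it reaches from about 400 to 925 mm from the base axis. Payload 12.5 kg.
Tool frame: the origin (TCP) lies at the very end of the fingers, on their centre line; the grasp point (between the pads) lies 19 mm behind it; z points along the fingers, y is the line along which they close (so a half turn about z gives the same grasp; the last joint's range is limited). The gripper opens to 95 mm and grips with 3 to 60 N. Pads are 20 mm wide; open, the fingers measure 119 mm over their backs; the gripper's body (75 mm by 180 mm) begins 59 mm behind the grasp point.
Start: joints at [-1.295, 0.491, 1.559, -0, 1.092, -0.106], TCP at [232.894, -580.01, 179.161] pointing down, gripper open.
Joint ranges: [-3.1, 3.1], [-0.84, 2.19], [0.05, 2.79], [-1.13, 4.28], [0.06, 2.93], [-2.69, 2.69]. Speed limits (rad/s): [2.22, 2.22, 2.79, 3.14, 3.14, 3.14].

INTERFACE

Orientations are given as [roll, pitch, yaw] about the fixed x, y, z axes, in that order (R = Rz(yaw) Ry(pitch) Rx(roll)).
In Python, from cell import state, imaging, env, spot_in, mark_of gives the robot as it stands. The module is installed in compiled form; this text tells all that it offers.
- The arm moves only by the tool step_arm, never from a script. Its argument "increments" is a list of rows, each an object with "slide": the shift along the tool's x, y, z in m, a list of three; "roll": the turn about the tool's z in rad. A call has 1 to 5 rows; each row is the pose to reach, as a shift and turn from the pose commanded when the call began, along the tool's axes at that moment; what a row does not reach only later rows make up. A row lasts 1/8 s, in which the tool goes at most 62.5 mm and 10.7 degrees, less where a joint would pass 70% of its speed; a pose out of reach is approached as far as the arm can. A call with a gripper value outside its range is refused whole. "fingers" is the opening, from 0 (shut) to 1 (fully open), set as the call begins (left out, the last holds). The fingers move at their own pace and stop on an object; the grip force is fixed at half the most. Time passes only in rows, so rows that repeat a pose let the fingers close. It gives the time, the measured TCP pose, the force, the opening and the grip force at its end, in the units of the state.
- state(): the state, without advancing time (a new reading comes with each control period).
- imaging.read_camera(name): name is "scene" or "side" or "wrist"; returns a dict with "color" (384x512x3 uint8, red, green, blue), "z_map" (384x512 float32, mm along the optical axis (not along the pixel's ray), 0 where there is no reading), "intrinsics" (3x3 intrinsics, pixels), "camera_from_world" (4x4, takes a point from world to camera coordinates). Camera axes: x right, y up, looking along -z (the intrinsics and any distortion apply to the point x, -y, -z); pixel columns grow to the right and rows downward; lengths in mm; the calibration is good to about 2 mm. A picture is of the moment at which its call begins.
- env.job_done(): hands the job in; it is judged then, once.
Trained networks look in the newest picture that a camera, given by its name, has taken for a name from the list of things; names that differ only in an ending like _2 or _b are one class to them, and where a whole thing is asked for, a point or a joint stands for the part that bears it (a point fixed in the world has none). Each returns a list of dicts, best first, with "confidence" (0 to 1); they miss things now and then, are a little off and sometimes report something else, mostly with a low value. They report only what shows in the picture. A call takes as long as a camera call. They do not tell look-alikes from the thing itself.
- spot_in(camera, target): "bbox" ([left, top, right, bottom] in pixels, round what is visible of it).
- mark_of(camera, target): "uv" ([column, row] in pixels: a listed point, or the origin of a listed thing).
The state is a dict: "t": time; "joints": joint angles; "qvel": joint speeds; "tau": joint torques, N m; "eef_pos": TCP position; "tcp_rot": TCP orientation; "ft_force": force on the tool from outside, world axes, zero at the start; "moment": the same for the moment, N m; "opening": opening from 0.0 (shut) to 1.0 (fully open); "grip_force": force on a finger pad.
Only numpy, scipy, OpenCV 4.12 (cv2) and the standard library are available. Lean on these libraries where they do the work, as an engineer would, in place of code of your own. Each camera call takes 0.05 s, during which the arm holds its last target. There are 200 camera calls.

TASK

Get the blue clamping fixture ready for work on the flange: take the stray small bearing out of the slide's way and set it down gently in the blue bin. Turn the orange lock knob clockwise to its end to free the slide, push the slide by its red tab fully home against the yellow end stops, then turn the knob all the way back to lock it there. Leave everything else on the bench where it is.

Things in the scene. Friction and masses are not known exactly. Their poses are not given: they have to be found in the camera images.
- fixture: blue steel plate fixed to the bench, 180 (x) x 380 (y) x 16 mm thick. Origin: on the bench under the slide's centre line (plate spans x -85..+95, y -190..+190). The slide moves along the fixture's +y towards a dark clamped flange of 120 mm diameter (centre y = +126 mm, 52 mm high at its hub). The lock's grey bracket (top at 52 mm) stands on the +x side
- end_stop (a point): midway between the faces of the two yellow end-stop blocks, on the plate's upper face (fixture x = 0, y = +55 mm); the blocks stand at fixture x = +-50 mm, are 26 mm wide, and their tops are 42 mm above the bench. The front of the slide's block meets these faces when home
- jaw (a joint): position of the slide in m along the fixture's +y: 0 = fully back, 0.130 = home on the end stops; starts at 0 to 0.03, moves with about 4 N. Aluminium block 90 (x) x 85 (y) mm, top 46 mm above the bench, at 0 spanning fixture y -160..-75 mm, with a 9 mm black nose pad in front and a steel ledge 23 mm wide (top 27 mm above the bench) along its +x side
- jaw_tab (a point): centre of the red upright tab on the slide's rear: 50 mm wide (fixture x) x 10 mm thick (fixture y) x 34 mm tall, its top 79 mm and its foot 45 mm above the bench; this point is 62 mm above the bench, at fixture x = -20 mm, y = -155 mm + slide position. Push it from behind towards fixture +y
- lock (a joint): angle of the orange lock knob in rad: 0 = locked (bar along fixture x, across the slide), growing clockwise from above to 1.4 = free (end stop). Stays where left, takes 0.1 N m; starts at 0 to 0.15. It lowers a pin that blocks the slide's ledge at the start and drops behind it at home; the pin clears the ledge above 0.9 rad and cannot drop if the slide is over 3 mm short of home
- lock_grip (a point): on the knob's axis at the height to grip, 74 mm above the bench, at fixture x = +58, y = -38 mm; turns with the knob. The grip bar is 46 long x 12 wide x 26 mm tall (58 to 84 mm above the bench), its length along this point's own x axis
- bearing: the stray small steel bearing, 42 mm diameter x 14 mm tall, 90 g, with a closed black bore, lying flat on the fixture plate between slide and end stops. Origin: centre of its underside
- blue_bin: blue open bin fixed to the bench, 160 (x) x 120 (y) x 55 mm tall, walls and floor 4 mm. Origin: centre of its underside
- grey_bin: grey bin of the same size and make; not to be used
- oil_bottle: amber bottle with red cap, 56 mm diameter, 110 mm tall, standing; bystander. Origin: centre of its underside
- grease_tin: green tin, 64 mm diameter, 60 mm tall; bystander. Origin: centre of its underside
- large_bearing: large steel bearing, 72 mm diameter, 20 mm tall, lying on the bench; bystander. Origin: centre of its underside
- wrench: steel wrench, 150 mm long, lying on the bench; bystander
- socket: steel socket, 22 mm diameter, 30 mm tall, standing on the rear corner of the fixture plate, beside the slide; bystander. Origin: centre of its underside
- gear: brass gear, 62 mm diameter, 26 mm tall at its hub, lying on the bench; bystander. Origin: centre of its underside
There are look-alikes about, which are no part of the job. What is shaped like the bearing but turquoise is not meant.

How it is judged (in metres and radians):
On the way, in this order (a step that is already met when the one before it is completed fails the run):
1. the lock knob is turned free with the slide still back (value of joint lock above 1.1 rad and value of joint jaw below 0.06 m), for 0.1 s.
2. the slide is pushed home while the knob is free (value of joint jaw above 0.126 m and value of joint lock above 0.9 rad), for 0.1 s.
At the end, for the whole second after the job is handed in: the slide is home (within 4 mm of its end stop), the knob is turned back to locked (below 0.25 rad), the small bearing rests at the bottom of the blue bin, and every bystander is within 25 mm of where it stood (value of joint jaw above 0.126 m and value of joint lock below 0.25 rad and velocity of joint jaw between -0.005 and 0.005 m/s and x of bearing in the frame of blue_bin between -0.072 and 0.072 m and y of bearing in the frame of blue_bin between -0.054 and 0.054 m and z of bearing in the frame of blue_bin below 0.04 m and linear speed of bearing below 0.02 m/s and distance of each of oil_bottle, grease_tin, large_bearing, wrench, socket, gear from where it was at the start of the episode below 0.025 m); the robot touches nothing.
It fails at once if the small bearing is dropped or thrown into the bin (faster than 0.9 m/s inside or just above it) (x of bearing in the frame of blue_bin between -0.072 and 0.072 m and y of bearing in the frame of blue_bin between -0.054 and 0.054 m and z of bearing in the frame of blue_bin below 0.06 m and linear speed of bearing above 0.9 m/s).
It fails at once if a bystander is moved more than 25 mm or tipped over (distance of any of oil_bottle, grease_tin, large_bearing, wrench, socket, gear from where it was at the start of the episode above 0.025 m or angle between any of oil_bottle, grease_tin, large_bearing, wrench, socket, gear's own z axis and vertical above 0.5 rad).
It also fails if it takes over 72 s, if anything falls off the work surface, if the arm or the gripper's body presses on something with over 40 N, if the wrist force passes 120 N, or if a joint passes its speed limit or range.

## Working session

There is one attempt and no reset: what is moved stays moved. The work goes in short steps, Python scripts to look and compute and a tool call to move; the robot and the scene stay as the last step left them, time stands still between calls to the robot, and variables do not carry over. Pictures are saved under pics/ and viewed, at most 10 in all, crops included, and the job is handed in when it is done.

Besides the shell and the picture viewer there is one more tool, called after "Emit:" by a JSON object that holds its "name" and its "arguments", one argument or row to a line. step_arm: Moves the arm, as the interface text tells. Its arguments: {"type":"object","properties":{"increments":{"type":"array"},"fingers":{"type":"number"}},"required":["increments"]}

```bash
mkdir -p pics
cat > h.py <<'E'
import numpy as np, cv2
from cell import state, imaging, env, spot_in, mark_of
def cam(n):
    c=imaging.read_camera(n); return c
def save(c,f,crop=None,s=1):
    im=c["color"][:,:,::-1]
    if crop: l,t,r,b=crop; im=im[t:b,l:r]
    im=cv2.resize(im,None,fx=s,fy=s,interpolation=cv2.INTER_CUBIC); cv2.imwrite("pics/"+f,im)
def ray(c,u,v):
    K=np.array(c["intrinsics"]); T=np.linalg.inv(np.array(c["camera_from_world"]))
    d=np.linalg.inv(K)@[u,v,1]; d=np.array([d[0],-d[1],-d[2]*1.0])
    return T[:3,3],T[:3,:3]@d
def atz(c,u,v,z):
    o,d=ray(c,u,v); return o+d*(z-o[2])/d[2]
def depth(c,u,v):
    o,d=ray(c,u,v); return o+d*c["z_map"][int(round(v)),int(round(u))]
def proj(c,p):
    q=np.array(c["camera_from_world"])@[*p,1]; K=np.array(c["intrinsics"]); w=K@[q[0],-q[1],-q[2]]; return w[:2]/w[2]
E
python3 - <<'E'
from h import *
np.set_printoptions(precision=1,suppress=True)
things=["fixture","end_stop","jaw_tab","lock_grip","bearing","blue_bin","grey_bin","socket","oil_bottle","grease_tin","large_bearing","gear"]
print(state())
ims=[]
for n in ["scene","side"]:
    c=cam(n); save(c,n+".png",s=1.5)
    print(n,np.linalg.inv(np.array(c["camera_from_world"]))[:3,3])
    for t in things:
        for m in mark_of(n,t)[:3]:
            u,v=m["uv"]
            if 0<=u<511 and 0<=v<383: print(t,round(m["confidence"],2),np.array([u,v]),depth(c,u,v))
E
```

```text
{'t': 0.0, 'joints': array([-1.3,  0.5,  1.6,  0. ,  1.1, -0.1]), 'qvel': array([ 0., -0.,  0.,  0.,  0.,  0.]), 'tau': array([  0. , -61.3, -25.8,   0.1,   0. ,  -0. ]), 'eef_pos': array([ 232.8, -579.7,  178.5]), 'tcp_rot': array([-3.1, -0. ,  0.4]), 'ft_force': array([-0.8, -1. ,  0.1]), 'moment': array([-0.,  0., -0.]), 'grip_force': 0.0, 'opening': 0.9998100724420439}
scene [1119.5  570.1 1196. ]
fixture 0.77 [257.4 226.5] [575.4  30.1  32.1]
fixture 0.26 [226.2 212.3] [623.3 -42.8  82.2]
end_stop 0.76 [263.7 237.6] [592.5  70.4  36.6]
jaw_tab 0.94 [223.8 173.3] [ 527.  -151.3   77.6]
jaw_tab 0.43 [241.1 178.8] [ 481.7 -126.8   30.8]
lock_grip 0.57 [227.5 211.4] [619.8 -40.9  84.7]
lock_grip 0.48 [235.2 278.7] [733.6  98.2  27.8]
bearing 0.69 [302.4 186.8] [367.3  22.8  12.6]
bearing 0.63 [339.4 203.8] [336.  141.8   3.2]
bearing 0.58 [255.8 229.1] [584.1  32.   30.3]
blue_bin 0.8 [375.7 288. ] [493.1 382.4   7.1]
blue_bin 0.24 [225.7 172.7] [ 523.1 -147.    80.4]
socket 0.65 [240.1 179.1] [ 483.6 -129.2   29. ]
oil_bottle 0.98 [214.7 260.5] [736.8  24.5  40.7]
grease_tin 0.75 [
[... 326 characters left out ...]
515.7 -145.6   59. ]
jaw_tab 0.57 [307.6 187.1] [451.6 -84.1  60.5]
lock_grip 0.73 [245.9 168.3] [ 673.5 -157.9    0.9]
lock_grip 0.56 [271. 257.] [439.6 138.5  19.8]
lock_grip 0.22 [312.  209.7] [423.8 -54.2  19.8]
bearing 0.78 [328.  237.8] [353.7  16.4  14.8]
bearing 0.71 [320.4 283. ] [318.4 151.   15.4]
bearing 0.7 [245.4 210. ] [563.1  36.   29.2]
blue_bin 0.76 [191.1 337. ] [483.2 379.4   4.9]
blue_bin 0.37 [307.6 185.6] [ 468.8 -129.7   29.2]
socket 0.67 [304.5 184.3] [ 477.2 -128.3   31.4]
oil_bottle 0.66 [199.4 194.9] [705.8  30.1  19.1]
grease_tin 0.79 [313.2 208.4] [420.9 -53.9  25.3]
large_bearing 0.68 [274.  258.7] [431.2 140.6  20.6]
gear 0.56 [181.2 210. ] [713.2  99.9  16. ]
```

View pics/scene.png

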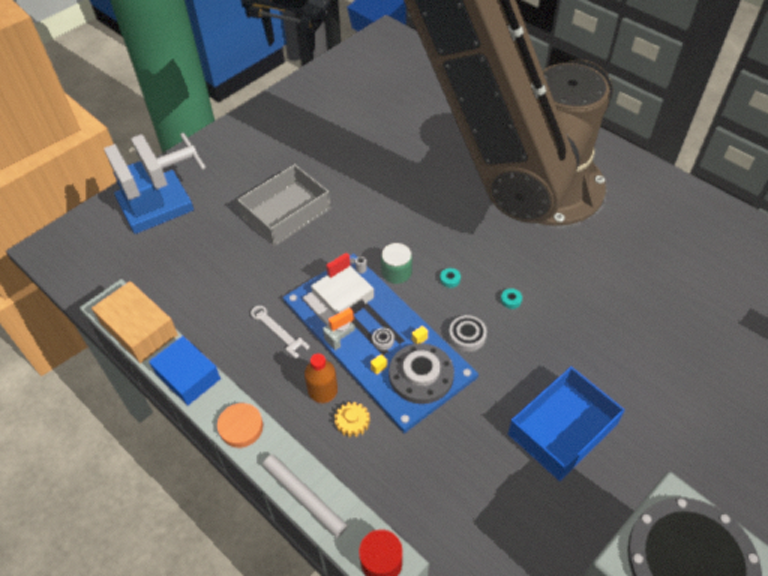

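View pics/side.png

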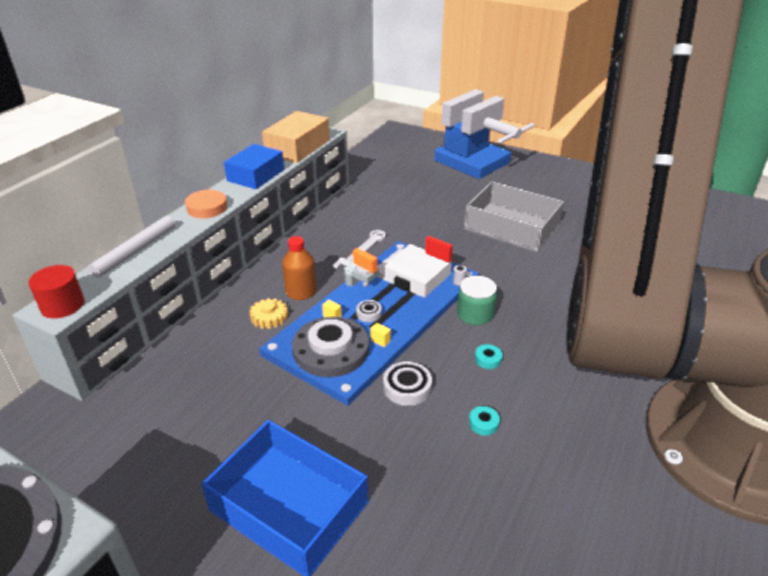

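The scene image shows the grey small bearing at about (256,226) px between slide and yellow stops. The look-alikes are turquoise rings at (302,185) and (340,198) and the large bearing at (312,221). I choose the grey one on the plate at (256,226).

Run:
```python
from h import *
np.set_printoptions(precision=1,suppress=True)
save(cam("scene"),"crop.png",(180,160,330,290),5)
for n in ["scene","side"]:
    c=cam(n); print(n)
    R={}
    for t,z in [("fixture",0),("end_stop",16),("jaw_tab",62),("lock_grip",74),("bearing",16),("blue_bin",0)]:
        for m in mark_of(n,t):
            if m["confidence"]>.4: print(t,m["confidence"],atz(c,*m["uv"],z))
    hsv=cv2.cvtColor(c["color"],cv2.COLOR_RGB2HSV)
    # plate: blue pixels whose depth height is 10..22
    v,u=np.mgrid[0:384,0:512]; 
    K=np.array(c["intrinsics"]);T=np.linalg.inv(np.array(c["camera_from_world"]))
    d=np.stack([(u-K[0,2])/K[0,0],-(v-K[1,2])/K[1,1],-np.ones_like(u,float)],-1)
    P=(d*c["z_map"][...,None])@T[:3,:3].T+T[:3,3]
    def sel(h0,h1,z0,z1,s=120):
        m=(hsv[...,0]>=h0)&(hsv[...,0]<=h1)&(hsv[...,1]>s)&(hsv[...,2]>60)&(P[...,2]>z0)&(P[...,2]<z1)&(P[...,0]>350)&(P[...,0]<800)&(np.abs(P[...,1])<300)
        return P[m]
    pl=sel(100,125,8,24); r=cv2.minAreaRect(pl[:,:2].astype(np.float32)); print("plate",r,len(pl))
    for nm,a in [("yellow",sel(24,34,34,48,150)),("orange",sel(5,16,77,92,150)),("red",sel(0,4,48,86,150))]:
        if len(a)>2: print(nm,len(a),a.mean(0),a.min(0),a.max(0))
```

```text
scene
fixture 0.92 [571.    8.8   0. ]
end_stop 0.85 [572.2  59.1  16. ]
jaw_tab 0.7 [ 521.4 -166.    62. ]
lock_grip 0.5 [611.9 -55.1  74. ]
bearing 0.7 [334.  138.1  16. ]
bearing 0.69 [380.8  16.1  16. ]
bearing 0.55 [578.9  17.3  16. ]
blue_bin 0.64 [481.8 380.8   0. ]
blue_bin 0.48 [720.4  78.8   0. ]
plate ((570.6011962890625, -2.4045257568359375), (383.8004150390625, 182.68630981445312), 82.42916870117188) 3072
yellow 92 [576.5  62.4  41.3] [513.2  46.8  34.1] [637.1  77.6  47.5]
orange 179 [686.2  -9.8  83.6] [594.4 -55.9  77.3] [743.2  30.   91.9]
red 127 [ 526.5 -146.3   69.5] [ 501.5 -155.    48.9] [ 551.3 -138.5   82.8]
side
fixture 0.73 [572.5  -3.6   0. ]
end_stop 0.72 [482.5 380.5  16. ]
end_stop 0.65 [ 683.9 -130.    16. ]
end_stop 0.47 [577.8  18.   16. ]
lock_grip 0.72 [622.6 -59.2  74. ]
bearing 0.69 [311.5 150.8  16. ]
bearing 0.62 [353.9  18.2  16. ]
bearing 0.58 [427.7 -67.5  16. ]
bearing 0.47 [573.1  18.6  16. ]
blue_bin 0.97 [488.8 372.1   0. ]
plate ((569.2220458984375, -0.21173095703125), (382.153564453125, 185.31141662597656), 82.78408813476562) 3210
yellow 51 [567.4  68.8  39. ] [508.1  57.   34.1] [633.3  77.9  44.4]
orange 185 [674.5  -6.9  83.1] [593.3 -53.   77. ] [738.1  30.2  91.8]
red 202 [ 522.8 -144.3   66.7] [ 498.4 -155.8   48.2] [ 548.4 -138.5   82.4]
```

View pics/crop.png

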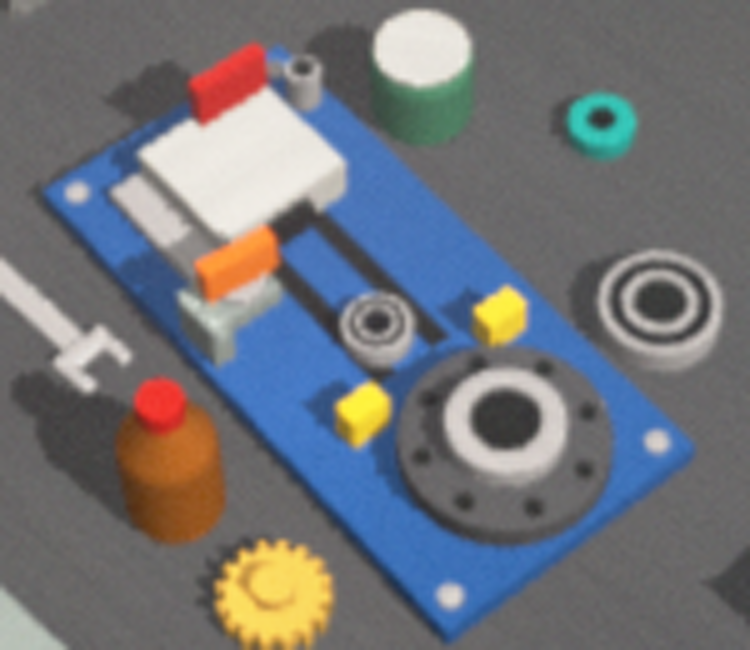

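The crop confirms it: the grey bearing, bore at crop (375,325), lies on the plate between slide and stops. The orange bar is at (237,262) and the red tab at (228,82). The fixture fit is yaw ≈ -7.5°, origin ≈ (565,-1).

```bash
cat >> h.py <<'E'
from scipy.spatial.transform import Rotation as Ro
def go(x,y,z,yaw=None):
    s=state(); R=Ro.from_euler("xyz",s["tcp_rot"]).as_matrix(); d=R.T@(np.array([x,y,z])-s["eef_pos"])
    dy=0 if yaw is None else (s["tcp_rot"][2]-yaw+np.pi)%(2*np.pi)-np.pi
    print("at",np.round(s["eef_pos"],1),"rot",np.round(s["tcp_rot"],3),"-> slide(m)",np.round(d/1000,4),"roll",round(dy,3))
E
python3 - <<'E'
from h import *
go(570,-40,260,1.44)
E
```

```text
at [ 232.9 -580.   179.2] rot [3.142 0.    0.382] -> slide(m) [ 0.514  -0.3755 -0.0809] roll -1.058
```

Emit:
{"name": "step_arm", "arguments": {
  "increments": [
    {"slide":[0.514,-0.376,-0.081],"roll":-1.058},
    {"slide":[0.514,-0.376,-0.081],"roll":-1.058},
    {"slide":[0.514,-0.376,-0.081],"roll":-1.058},
    {"slide":[0.514,-0.376,-0.081],"roll":-1.058},
    {"slide":[0.514,-0.376,-0.081],"roll":-1.058}
  ]
}}

```text
t: 2.68
eef_pos: [397.7, -315.2, 219.0]
tcp_rot: [3.141, 0.0, 1.325]
ft_force: [0.3, 0.5, -0.5]
opening: 0.999
grip_force: 0.0
```

Run:
```python
from h import *
go(570,-40,260,1.44)
```

```text
at [ 397.7 -315.2  219. ] rot [3.141 0.    1.325] -> slide(m) [ 0.3088  0.1002 -0.041 ] roll -0.115
```

Emit:
{"name": "step_arm", "arguments": {
  "increments": [
    {"slide":[0.309,0.1,-0.041],"roll":-0.115},
    {"slide":[0.309,0.1,-0.041],"roll":-0.115},
    {"slide":[0.309,0.1,-0.041],"roll":-0.115},
    {"slide":[0.309,0.1,-0.041],"roll":-0.115},
    {"slide":[0.309,0.1,-0.041],"roll":-0.115}
  ],
  "fingers": 0.7
}}

```text
t: 3.3
eef_pos: [563.6, -53.0, 258.2]
tcp_rot: [3.141, 0.0, 1.434]
ft_force: [0.5, -1.9, 0.0]
opening: 0.699
grip_force: 0.0
```

Emit:
{"name": "step_arm", "arguments": {
  "increments": [
    {"slide":[0.0,0.0,0.0],"roll":0}
  ]
}}

```text
t: 3.42
eef_pos: [564.3, -51.7, 257.9]
tcp_rot: [3.141, -0.0, 1.439]
ft_force: [-0.3, 1.0, -1.1]
opening: 0.7
grip_force: 0.0
```

Run:
```python
from h import *
np.set_printoptions(precision=1,suppress=True)
go(570,-40,260,1.44)
c=cam("wrist"); save(c,"w1.png",s=1.5); print(np.linalg.inv(np.array(c["camera_from_world"]))[:3,3])
for t,z in [("bearing",16),("lock_grip",74),("end_stop",16),("jaw_tab",62)]:
    for m in mark_of("wrist",t):
        if m["confidence"]>.35: print(t,round(m["confidence"],2),np.array(m["uv"]),atz(c,*m["uv"],z))
```

```text
at [564.3 -51.7 257.9] rot [ 3.1 -0.   1.4] -> slide(m) [ 0.  0. -0.] roll -0.001
[574.1  30.8 462.9]
bearing 0.86 [255.1 107.8] [570.9  20.5  16. ]
bearing 0.8 [57.1 45.6] [325.1 132.2  16. ]
bearing 0.56 [109.9 132.4] [363.8  14.3  16. ]
bearing 0.54 [204.9 220.2] [ 472.7 -133.8   16. ]
lock_grip 0.57 [364.1 104.8] [701.1   8.1  74. ]
lock_grip 0.56 [298.7 158.7] [617.4 -46.5  74. ]
end_stop 0.63 [250.1  79.8] [569.1  57.4  16. ]
jaw_tab 0.78 [235.7 235.3] [ 521.6 -144.7   62. ]
```

View pics/w1.png

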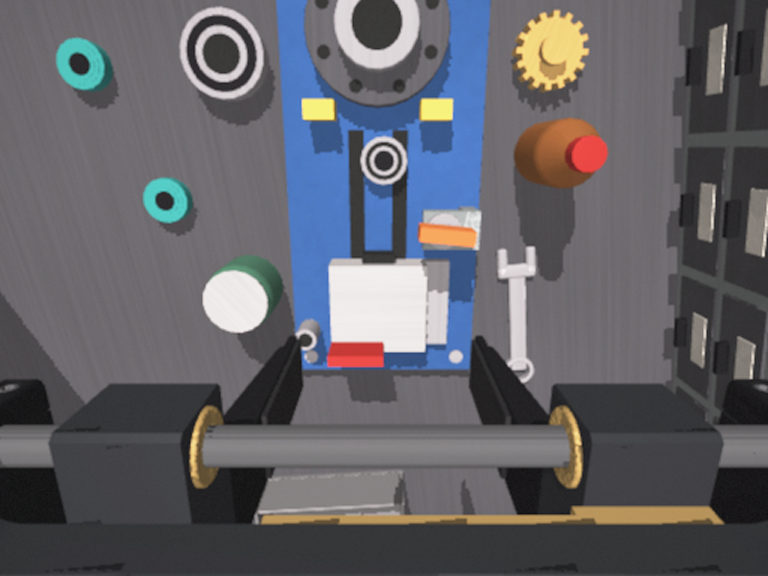

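The wrist view shows the bearing at (256,107) px in the original scale. The orange bar at (299,157) is tilted slightly clockwise, the tab is at (237,236), and the socket is beside the slide at (206,224).

Run:
```python
from h import *
np.set_printoptions(precision=2,suppress=True)
c=cam("wrist"); hsv=cv2.cvtColor(c["color"],cv2.COLOR_RGB2HSV)
v,u=np.mgrid[0:384,0:512]; K=np.array(c["intrinsics"]);T=np.linalg.inv(np.array(c["camera_from_world"]))
d=np.stack([(u-K[0,2])/K[0,0],-(v-K[1,2])/K[1,1],-np.ones_like(u,float)],-1)
P=(d*c["z_map"][...,None])@T[:3,:3].T+T[:3,3]
print("top",atz(c,255.8,106.7,30))
def box(h0,h1,z0,z1,s,c0,c1):
    m=(hsv[...,0]>=h0)&(hsv[...,0]<=h1)&(hsv[...,1]>s)&(P[...,2]>z0)&(P[...,2]<z1)&(abs(P[...,0]-c0)<45)&(abs(P[...,1]-c1)<45)
    a=P[m]; r=cv2.minAreaRect(a[:,:2].astype(np.float32)); print(len(a),r,a[:,2].mean())
box(5,18,79,92,120,617,-46); box(0,4,74,86,120,523,-150); box(24,34,38,48,150,521,64); box(24,34,38,48,150,620,50)
m=(hsv[...,0]>100)&(hsv[...,0]<125)&(hsv[...,1]>120)&(P[...,2]>8)&(P[...,2]<24)&(P[...,0]>440)&(P[...,0]<700)&(P[...,1]>-220)&(P[...,1]<200)
print(cv2.minAreaRect(P[m][:,:2].astype(np.float32)))
m=(P[...,2]>25)&(P[...,2]<34)&(abs(P[...,0]-571)<30)&(abs(P[...,1]-21)<30)
print("bearing",m.sum(),cv2.minEnclosingCircle(P[m][:,:2].astype(np.float32)),P[m].mean(0))
go(572,20,120,1.44)
```

```text
top [570.23  17.61  30.  ]
373 ((615.3116455078125, -43.60030746459961), (11.803820610046387, 45.83893585205078), 76.9679183959961) 83.46278474108938
254 ((524.02587890625, -145.2069091796875), (9.295576095581055, 47.16046142578125), 82.11210632324219) 78.12993872690792
0 ((0.0, 0.0), (0.0, 0.0), 0.0) nan
1 ((608.3756103515625, 51.48455810546875), (0.0, 0.0), 0.0) 41.859770550986696
((565.259521484375, -20.809173583984375), (336.8446960449219, 179.67318725585938), 82.28870391845703)
bearing 781 ((571.068115234375, 21.57567596435547), 20.624921798706055) [571.06  21.65  30.09]
at [562.3 -56.1 257.7] rot [-3.14  0.    1.43] -> slide(m) [ 0.08 -0.    0.14] roll -0.007<stdin>:10: RuntimeWarning: Mean of empty slice.
  ret = ret.dtype.type(ret / rcount)
```

Run:
```python
from h import *
go(571,21,60,1.436)
go(571,21,19,1.436)
```

```text
at [562.3 -56.1 257.7] rot [-3.141  0.     1.433] -> slide(m) [ 0.0776 -0.0019  0.1977] roll -0.003
at [562.3 -56.1 257.7] rot [-3.141  0.     1.433] -> slide(m) [ 0.0776 -0.0019  0.2387] roll -0.003
```

Emit:
{"name": "step_arm", "arguments": {
  "increments": [
    {"slide":[0.0776,-0.002,0.05],"roll":0},
    {"slide":[0.0776,-0.002,0.1],"roll":0},
    {"slide":[0.0776,-0.002,0.15],"roll":0},
    {"slide":[0.0776,-0.002,0.19],"roll":0},
    {"slide":[0.0776,-0.002,0.198],"roll":0}
  ]
}}

```text
t: 4.35
eef_pos: [570.1, 21.3, 57.8]
tcp_rot: [-3.138, 0.0, 1.433]
ft_force: [0.1, 0.3, 0.5]
opening: 0.704
grip_force: 0.0
```

Emit:
{"name": "step_arm", "arguments": {
  "increments": [
    {"slide":[0.0,0.0,0.0],"roll":0}
  ]
}}

```text
t: 4.47
eef_pos: [571.7, 21.5, 60.4]
tcp_rot: [3.141, 0.0, 1.433]
ft_force: [-0.2, -0.0, -0.0]
opening: 0.7
grip_force: 0.0
```

Run:
```python
from h import *
go(571,21,19,1.436)
```

```text
at [571.7  21.5  60.4] rot [3.141 0.    1.433] -> slide(m) [-0.0006 -0.0007  0.0414] roll -0.003
```

Emit:
{"name": "step_arm", "arguments": {
  "increments": [
    {"slide":[0,0,0.025],"roll":0},
    {"slide":[0,0,0.041],"roll":0},
    {"slide":[0,0,0.041],"roll":0}
  ]
}}

```text
t: 4.85
eef_pos: [571.3, 22.0, 18.8]
tcp_rot: [-3.141, 0.0, 1.434]
ft_force: [-0.1, 0.3, 0.7]
opening: 0.7
grip_force: 0.0
```

Emit:
{"name": "step_arm", "arguments": {
  "increments": [
    {"slide":[0,0,0],"roll":0},
    {"slide":[0,0,0],"roll":0},
    {"slide":[0,0,0],"roll":0},
    {"slide":[0,0,0],"roll":0},
    {"slide":[0,0,0],"roll":0}
  ],
  "fingers": 0.3
}}

```text
t: 5.48
eef_pos: [571.4, 22.1, 18.7]
tcp_rot: [3.141, 0.0, 1.434]
ft_force: [-0.3, -0.5, 0.1]
opening: 0.308
grip_force: 0.0
```

Run:
```python
from h import *
print(state()["opening"],state()["grip_force"])
go(571,21,150,1.436)
np.set_printoptions(precision=2,suppress=True)
c=cam("side"); hsv=cv2.cvtColor(c["color"],cv2.COLOR_RGB2HSV)
for n in ["scene","side"]:
    c=cam(n); hsv=cv2.cvtColor(c["color"],cv2.COLOR_RGB2HSV)
    v,u=np.mgrid[0:384,0:512]; K=np.array(c["intrinsics"]);T=np.linalg.inv(np.array(c["camera_from_world"]))
    d=np.stack([(u-K[0,2])/K[0,0],-(v-K[1,2])/K[1,1],-np.ones_like(u,float)],-1)
    P=(d*c["z_map"][...,None])@T[:3,:3].T+T[:3,3]
    m=(hsv[...,0]>100)&(hsv[...,0]<125)&(hsv[...,1]>120)&(P[...,2]>2)&(P[...,2]<60)&(abs(P[...,0]-485)<130)&(abs(P[...,1]-378)<130)
    print(n,m.sum(),cv2.minAreaRect(P[m][:,:2].astype(np.float32)))
```

```text
0.3080248373996815 0.0
at [571.4  22.1  18.7] rot [3.141 0.    1.434] -> slide(m) [-0.0012 -0.0002 -0.1313] roll -0.002
scene 2772 ((484.86688232421875, 368.3114013671875), (134.60716247558594, 164.6199188232422), 85.13086700439453)
side 6662 ((499.35101318359375, 359.9212341308594), (152.4598846435547, 197.15573120117188), 85.40727233886719)
```

Run:
```python
from h import *
a=cam("wrist")["color"][:260,100:450]; b=cam("side")["color"][130:320,150:400]; b=cv2.resize(b,(350,260))
im=np.hstack([a,b]); cv2.imwrite("pics/w2.png",im[:,:,::-1])
```

```text
(no output)
```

View pics/w2.png

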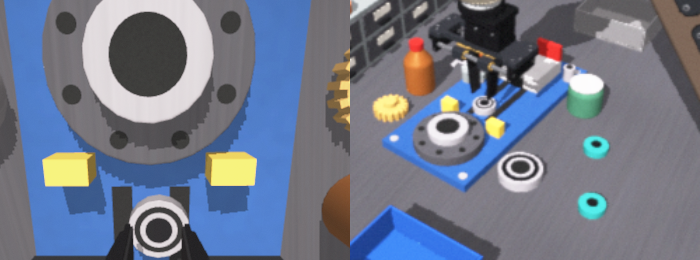

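The left half shows the bearing at wrist px (258,228), slipped out ahead of the closed fingers. The right half shows it still flat on the plate, so I'll measure it again.

Run:
```python
from h import *
np.set_printoptions(precision=1,suppress=True)
c=cam("wrist")
print(state()["eef_pos"],atz(c,258,228,30))
v,u=np.mgrid[0:384,0:512]; K=np.array(c["intrinsics"]);T=np.linalg.inv(np.array(c["camera_from_world"]))
d=np.stack([(u-K[0,2])/K[0,0],-(v-K[1,2])/K[1,1],-np.ones_like(u,float)],-1)
P=(d*c["z_map"][...,None])@T[:3,:3].T+T[:3,3]
m=(P[...,2]>27)&(P[...,2]<33)&(abs(P[...,0]-571)<40)&(P[...,1]>5)&(P[...,1]<70)
m&=(c["color"].min(-1)>90)
print(m.sum(),cv2.minEnclosingCircle(P[m][:,:2].astype(np.float32)),P[m].mean(0))
print(T[:3,3]); 
for mm in mark_of("wrist","bearing"): print(mm["confidence"],mm["uv"],atz(c,*mm["uv"],16))
c=cam("side")
for mm in mark_of("side","bearing"): print(mm["confidence"],mm["uv"],atz(c,*mm["uv"],16))
```

```text
[571.3  22.2  18.7] [571.4  23.1  30. ]
1418 ((583.1630249023438, 37.525638580322266), 40.080055236816406) [570.7  25.3  29.8]
[581.7 104.7 223.7]
0.79 [257.7, 221.2] [571.1  22.5  16. ]
0.18 [457.1, 209.2] [711.4  12.3  16. ]
0.8 [323.7, 236.8] [363.3  19.2  16. ]
0.75 [321.4, 283.8] [315.7 152.5  16. ]
0.57 [244.9, 211.4] [569.6  27.8  16. ]
```

Emit:
{"name": "step_arm", "arguments": {
  "increments": [
    {"slide":[0,0,0],"roll":0},
    {"slide":[0,0,0],"roll":0},
    {"slide":[0,0,0],"roll":0}
  ],
  "fingers": 0.0
}}

```text
t: 6.3
eef_pos: [571.3, 22.1, 18.7]
tcp_rot: [3.142, 0.0, 1.434]
ft_force: [-0.4, 0.7, 0.0]
opening: 0.04
grip_force: 0.0
```

Run:
```python
from h import *
np.set_printoptions(precision=1,suppress=True)
w=cam("wrist"); a=w["color"][130:330,180:340]; c=cam("side"); b=c["color"][170:240,200:300]; a=cv2.resize(a,(400,500),interpolation=cv2.INTER_CUBIC); b=cv2.resize(b,(400,280),interpolation=cv2.INTER_CUBIC)
b=np.vstack([b,np.zeros((220,400,3),np.uint8)])
cv2.imwrite("pics/w3.png",np.hstack([a,b])[:,:,::-1])
e=state()["eef_pos"]; print(e,"tcp px wrist",proj(w,e),"side",proj(c,e))
for mm in mark_of("side","bearing")+mark_of("wrist","bearing"): print(mm)
```

```text
[571.3  22.2  18.7] tcp px wrist [258. 223.] side [245.4 209.1]
{'uv': [325.3, 235.6], 'confidence': 0.73}
{'uv': [323.3, 287.6], 'confidence': 0.62}
{'uv': [245.9, 209.4], 'confidence': 0.48}
{'uv': [255.3, 224.6], 'confidence': 0.85}
```

View pics/w3.png

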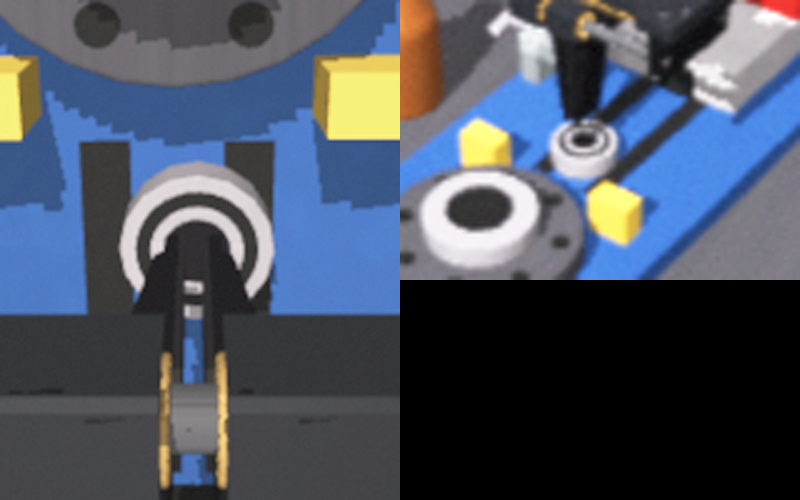

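The fingers now look closed above the bearing: the tip sits at side px (245,199) against the predicted (245,209). I'll check the true tip height by depth.

Run:
```python
from h import *
np.set_printoptions(precision=1,suppress=True)
c=cam("side")
for v in range(190,218,2): print(v,depth(c,245,v),c["color"][v,245])
w=cam("wrist")
for v in (212,216,220,224,228,236): print("w",v,depth(w,258,v),w["color"][v,258])
```

```text
190 [564.5  33.4  88.9] [28 25 31]
192 [563.1  36.   85.2] [24 25 28]
194 [566.2  31.   74.5] [20 17 20]
196 [564.4  34.2  71.3] [16 15 20]
198 [567.3  29.6  60.9] [24 23 33]
200 [582.2   4.7  31.5] [151 149 158]
202 [577.8  12.3  32. ] [138 133 141]
204 [575.   17.3  30.2] [39 41 44]
206 [569.9  26.1  32.2] [87 84 90]
208 [567.   31.3  30.6] [161 153 160]
210 [562.8  38.4  31.1] [235 232 236]
212 [561.3  41.2  27.4] [226 219 227]
214 [563.7  37.4  17.1] [174 189 227]
216 [559.5  44.7  17.8] [ 83 144 235]
w 212 [572.9  34.5  30.3] [123 118 119]
w 216 [572.6  31.6  30.1] [221 214 216]
w 220 [572.2  29.1  30.8] [49 46 49]
w 224 [571.8  26.3  30.7] [50 47 50]
w 228 [572.8  33.9  55.6] [49 48 49]
w 236 [572.7  34.   66.8] [50 48 49]
```

Emit:
{"name": "step_arm", "arguments": {
  "increments": [
    {"slide":[0,0,-0.04],"roll":0},
    {"slide":[0,0,-0.06],"roll":0},
    {"slide":[0,0,-0.06],"roll":0},
    {"slide":[0,0,-0.06],"roll":0},
    {"slide":[0,0,-0.06],"roll":0}
  ],
  "fingers": 0.6
}}

```text
t: 7.22
eef_pos: [570.9, 22.1, 77.6]
tcp_rot: [-3.14, 0.0, 1.434]
ft_force: [0.0, 0.9, -0.5]
opening: 0.471
grip_force: 0.0
```

Run:
```python
from h import *
np.set_printoptions(precision=1,suppress=True)
s=state(); e=s["eef_pos"]; print(e,s["opening"])
c=cam("side"); w=cam("wrist")
for n,c in (("side",c),("wrist",w)):
    v,u=np.mgrid[0:384,0:512]; K=np.array(c["intrinsics"]);T=np.linalg.inv(np.array(c["camera_from_world"]))
    d=np.stack([(u-K[0,2])/K[0,0],-(v-K[1,2])/K[1,1],-np.ones_like(u,float)],-1)
    P=(d*c["z_map"][...,None])@T[:3,:3].T+T[:3,3]
    m=(c["z_map"]>0)&(abs(P[...,0]-e[0])<60)&(abs(P[...,1]-e[1])<25)&(P[...,2]>48)&(P[...,2]<150)&(c["color"].max(-1)<80)
    q=P[m]; 
    for lo in range(48,140,8):
        k=q[(q[:,2]>=lo)&(q[:,2]<lo+8)]
        if len(k): print(n,lo,len(k),k.min(0),k.max(0))
```

```text
[570.9  22.1  77.6] 0.4713712027116547
side 112 16 [543.7  17.1 114.9] [596.1  40.5 119.8]
side 120 23 [541.4  15.1 120.1] [598.7  38.3 127.8]
side 128 36 [540.1  15.8 128.1] [602.8  37.5 135.8]
side 136 38 [539.2  14.5 136.3] [601.6  40.8 143.9]
wrist 104 1 [598.8  31.6 111.8] [598.8  31.6 111.8]
wrist 112 150 [543.4  16.9 112.3] [600.5  39.8 120. ]
wrist 120 259 [541.3  12.5 120. ] [602.4  40.1 127.9]
wrist 128 351 [540.8  12.1 128. ] [603.5  40.3 136. ]
wrist 136 420 [539.6  12.7 136. ] [604.1  40.5 144. ]
```

The fingertips really sit about 35 mm above the reported TCP (tip at 113 mm against 77.6 mm), seen by both cameras, so I'll correct for that. I'll descend to tip z ≈ 20.

Emit:
{"name": "step_arm", "arguments": {
  "increments": [
    {"slide":[-0.001,0,0.04],"roll":0},
    {"slide":[-0.001,0,0.07],"roll":0},
    {"slide":[-0.001,0,0.085],"roll":0},
    {"slide":[-0.001,0,0.09],"roll":0},
    {"slide":[-0.001,0,0.092],"roll":0}
  ]
}}

```text
t: 7.95
eef_pos: [571.6, 21.1, -12.9]
tcp_rot: [3.141, 0.0, 1.434]
ft_force: [0.5, -0.9, -0.1]
opening: 0.603
grip_force: 0.0
```

Emit:
{"name": "step_arm", "arguments": {
  "increments": [
    {"slide":[0,0,0],"roll":0},
    {"slide":[0,0,0],"roll":0},
    {"slide":[0,0,0],"roll":0},
    {"slide":[0,0,0],"roll":0}
  ],
  "fingers": 0.3
}}

```text
t: 8.45
eef_pos: [571.6, 21.1, -12.7]
tcp_rot: [3.14, 0.0, 1.434]
ft_force: [0.2, 0.5, 5.9]
opening: 0.43
grip_force: 30.0
```

Emit:
{"name": "step_arm", "arguments": {
  "increments": [
    {"slide":[0,0,-0.03],"roll":0},
    {"slide":[0,0,-0.08],"roll":0},
    {"slide":[0,0,-0.12],"roll":0},
    {"slide":[0,0,-0.12],"roll":0}
  ]
}}

```text
t: 8.95
eef_pos: [572.4, 21.1, 109.4]
tcp_rot: [3.137, -0.0, 1.434]
ft_force: [0.1, -0.2, -2.3]
opening: 0.434
grip_force: 30.0
```

Run:
```python
from h import *
go(485,375,107,1.44)
np.set_printoptions(precision=1,suppress=True)
for n in ("side","scene"):
    c=cam(n)
    for t,z in (("bearing",123),("blue_bin",0)):
        for m in mark_of(n,t)[:3]: print(n,t,round(m["confidence"],2),atz(c,*m["uv"],z))
    for b in spot_in(n,"blue_bin")[:1]:
        l,t,r,bb=b["bbox"]; print(b, [atz(c,*p,55)[:2] for p in ((l,(t+bb)/2),(r,(t+bb)/2))])
```

```text
at [572.4  21.1 109.4] rot [ 3.137 -0.     1.434] -> slide(m) [ 0.3387 -0.1347  0.0018] roll -0.006
side bearing 0.85 [295.7 243.1 123. ]
side bearing 0.61 [319.7 123.3 123. ]
side bearing 0.58 [581.9  -2.1 123. ]
side blue_bin 0.63 [488.4 371.6   0. ]
side blue_bin 0.58 [ 667.  -150.1    0. ]
{'bbox': [168.2, 199.3, 195.9, 218.4], 'confidence': 0.63} [array([711.2, 147. ]), array([653. , 115.3])]
scene bearing 0.65 [439.2  68.4 123. ]
scene bearing 0.55 [573.4  15.1 123. ]
scene bearing 0.5 [410.2 173.9 123. ]
scene blue_bin 0.91 [487.4 381.2   0. ]
scene blue_bin 0.19 [510.7 -52.8   0. ]
```

Emit:
{"name": "step_arm", "arguments": {
  "increments": [
    {"slide":[0.339,-0.133,0],"roll":0},
    {"slide":[0.339,-0.133,0],"roll":0},
    {"slide":[0.339,-0.133,0],"roll":0},
    {"slide":[0.339,-0.133,0],"roll":0},
    {"slide":[0.339,-0.133,0],"roll":0}
  ]
}}

```text
t: 9.98
eef_pos: [496.9, 326.8, 106.2]
tcp_rot: [-3.141, 0.0, 1.434]
ft_force: [0.7, 0.2, -0.5]
opening: 0.431
grip_force: 30.0
```

Run:
```python
from h import *
go(487,375,107,1.44)
```

```text
at [496.9 326.8 106.2] rot [-3.141  0.     1.434] -> slide(m) [ 0.0464 -0.0164 -0.0008] roll -0.006
```

Emit:
{"name": "step_arm", "arguments": {
  "increments": [
    {"slide":[0.046,-0.016,0],"roll":0},
    {"slide":[0.046,-0.016,0],"roll":0},
    {"slide":[0.046,-0.016,0.03],"roll":0}
  ]
}}

```text
t: 10.35
eef_pos: [488.8, 373.3, 77.4]
tcp_rot: [3.139, -0.002, 1.435]
ft_force: [0.8, -0.1, -1.3]
opening: 0.43
grip_force: 30.0
```

Run:
```python
from h import *
np.set_printoptions(precision=1,suppress=True)
go(487,375,-22,1.44)
c=cam("wrist"); hsv=cv2.cvtColor(c["color"],cv2.COLOR_RGB2HSV)
v,u=np.mgrid[0:384,0:512]; K=np.array(c["intrinsics"]);T=np.linalg.inv(np.array(c["camera_from_world"]))
d=np.stack([(u-K[0,2])/K[0,0],-(v-K[1,2])/K[1,1],-np.ones_like(u,float)],-1)
P=(d*c["z_map"][...,None])@T[:3,:3].T+T[:3,3]
m=(hsv[...,0]>100)&(hsv[...,0]<125)&(hsv[...,1]>120)&(P[...,2]>50)&(P[...,2]<60)&(abs(P[...,0]-485)<130)&(abs(P[...,1]-378)<130)
print(m.sum(),P[m].min(0),P[m].max(0),cv2.minAreaRect(P[m][:,:2].astype(np.float32)))
```

```text
at [488.8 373.3  77.4] rot [ 3.1 -0.   1.4] -> slide(m) [ 0.  -0.   0.1] roll -0.005
2964 [401.2 317.3  50. ] [566.8 444.6  56.8] ((483.2281494140625, 378.688232421875), (119.5650863647461, 159.67739868164062), 85.2347183227539)
```

Bin centre is (483,379), size 120×160 as specified, so the tool is within 6 mm. I'll lower gently.

Emit:
{"name": "step_arm", "arguments": {
  "increments": [
    {"slide":[0.005,-0.005,0.04],"roll":0},
    {"slide":[0.005,-0.005,0.075],"roll":0},
    {"slide":[0.005,-0.005,0.09],"roll":0},
    {"slide":[0.005,-0.005,0.096],"roll":0},
    {"slide":[0.005,-0.005,0.099],"roll":0}
  ]
}}

```text
t: 11.02
eef_pos: [484.4, 378.3, -21.7]
tcp_rot: [3.141, -0.001, 1.434]
ft_force: [-0.5, 0.1, -0.7]
opening: 0.434
grip_force: 30.0
```

Emit:
{"name": "step_arm", "arguments": {
  "increments": [
    {"slide":[0,0,0],"roll":0},
    {"slide":[0,0,0.002],"roll":0},
    {"slide":[0,0,0.002],"roll":0}
  ]
}}

```text
t: 11.4
eef_pos: [483.9, 378.3, -24.1]
tcp_rot: [3.141, -0.0, 1.434]
ft_force: [-0.5, -0.2, -1.3]
opening: 0.428
grip_force: 30.0
```

Emit:
{"name": "step_arm", "arguments": {
  "increments": [
    {"slide":[0,0,0],"roll":0},
    {"slide":[0,0,0],"roll":0},
    {"slide":[0,0,0],"roll":0},
    {"slide":[0,0,-0.03],"roll":0},
    {"slide":[0,0,-0.09],"roll":0}
  ],
  "fingers": 0.62
}}

```text
t: 12.02
eef_pos: [482.8, 377.6, 64.8]
tcp_rot: [-3.138, 0.003, 1.434]
ft_force: [0.2, 0.2, -0.5]
opening: 0.619
grip_force: 0.0
```

Emit:
{"name": "step_arm", "arguments": {
  "increments": [
    {"slide":[0,0,-0.06],"roll":0},
    {"slide":[0,0,-0.09],"roll":0}
  ]
}}

```text
t: 12.28
eef_pos: [484.5, 378.7, 159.2]
tcp_rot: [3.138, -0.003, 1.434]
ft_force: [-0.4, -0.0, -2.1]
opening: 0.619
grip_force: 0.0
```

Run:
```python
from h import *
np.set_printoptions(precision=1,suppress=True)
c=cam("side")
for m in mark_of("side","bearing")[:4]: print(round(m["confidence"],2),m["uv"],atz(c,*m["uv"],4))
fy=-0.135; lk=0.093
# lock: bar direction angle -13deg -> closing perpendicular; tool x along bar reversed
yaw=np.pi+np.deg2rad(-13.0); print("yaw",yaw)
go(615.3,-43.6,100,yaw)
```

```text
0.94 [188.4, 336.9] [488.2 381.2   4. ]
0.73 [327.9, 237.7] [357.2   5.    4. ]
0.67 [322.5, 283.0] [317.3 139.3   4. ]
yaw 2.91469985083053
at [485.  379.1 159.4] rot [ 3.1 -0.   1.4] -> slide(m) [-0.4  0.2  0.1] roll -1.48
```

Run:
```python
from h import *
go(615.3,-43.6,120,2.915)
```

```text
at [485.  379.1 159.4] rot [ 3.137 -0.004  1.434] -> slide(m) [-0.4013  0.1863  0.0388] roll -1.481
```

Emit:
{"name": "step_arm", "arguments": {
  "increments": [
    {"slide":[-0.401,0.186,0.0],"roll":-1.481},
    {"slide":[-0.401,0.186,0.0],"roll":-1.481},
    {"slide":[-0.401,0.186,0.0],"roll":-1.481},
    {"slide":[-0.401,0.186,0.0],"roll":-1.481},
    {"slide":[-0.401,0.186,0.0],"roll":-1.481}
  ],
  "fingers": 0.4
}}

```text
t: 13.0
eef_pos: [570.1, 97.2, 154.6]
tcp_rot: [-3.14, -0.001, 2.317]
ft_force: [0.0, 0.7, -0.0]
opening: 0.399
grip_force: 0.0
```

Run:
```python
from h import *
go(615.3,-43.6,120,2.915)
```

```text
at [570.1  97.2 154.6] rot [-3.140e+00 -1.000e-03  2.317e+00] -> slide(m) [-0.1341 -0.0624  0.0346] roll -0.598
```

Emit:
{"name": "step_arm", "arguments": {
  "increments": [
    {"slide":[-0.134,-0.062,0.035],"roll":-0.598},
    {"slide":[-0.134,-0.062,0.035],"roll":-0.598},
    {"slide":[-0.134,-0.062,0.035],"roll":-0.598},
    {"slide":[-0.134,-0.062,0.035],"roll":-0.598},
    {"slide":[-0.134,-0.062,0.035],"roll":-0.598}
  ]
}}

```text
t: 13.62
eef_pos: [614.3, -42.0, 119.4]
tcp_rot: [-3.141, -0.002, 2.907]
ft_force: [-0.8, 0.0, 0.0]
opening: 0.399
grip_force: 0.0
```

Run:
```python
from h import *
go(615.3,-43.6,25,2.915)
c=cam("scene"); hsv=cv2.cvtColor(c["color"],cv2.COLOR_RGB2HSV)
v,u=np.mgrid[0:384,0:512]; K=np.array(c["intrinsics"]);T=np.linalg.inv(np.array(c["camera_from_world"]))
d=np.stack([(u-K[0,2])/K[0,0],-(v-K[1,2])/K[1,1],-np.ones_like(u,float)],-1)
P=(d*c["z_map"][...,None])@T[:3,:3].T+T[:3,3]
a=P[(hsv[...,0]>=5)&(hsv[...,0]<=18)&(hsv[...,1]>120)&(P[...,2]>79)&(P[...,2]<92)&(abs(P[...,0]-617)<45)&(abs(P[...,1]+46)<45)]
print(len(a), cv2.minAreaRect(a[:,:2].astype(np.float32)) if len(a) else None)
c=cam("wrist")
T=np.linalg.inv(np.array(c["camera_from_world"])); d=np.stack([(u-K[0,2])/K[0,0]*1.0,-(v-K[1,2])/K[1,1],-np.ones_like(u,float)],-1)
K=np.array(c["intrinsics"]); d=np.stack([(u-K[0,2])/K[0,0],-(v-K[1,2])/K[1,1],-np.ones_like(u,float)],-1)
P=(d*c["z_map"][...,None])@T[:3,:3].T+T[:3,3]
e=state()["eef_pos"]
m=(c["z_map"]>0)&(np.hypot(P[...,0]-e[0],P[...,1]-e[1])<50)&(P[...,2]>110)&(P[...,2]<190)&(c["color"].max(-1)<80)
print(P[m].min(0),P[m].max(0))
```

```text
at [614.3 -42.  119.4] rot [-3.141e+00 -2.000e-03  2.907e+00] -> slide(m) [-0.0015 -0.0013  0.0944] roll -0.008
75 ((618.1481323242188, -46.44393539428711), (16.816036224365234, 45.4587516784668), 76.49384307861328)
[596.07573265 -64.8132391  153.46816112] [629.01770036  -9.82991787 189.97714681]
```

Emit:
{"name": "step_arm", "arguments": {
  "increments": [
    {"slide":[-0.0025,-0.0025,0.04],"roll":0},
    {"slide":[-0.0025,-0.0025,0.07],"roll":0},
    {"slide":[-0.0025,-0.0025,0.085],"roll":0},
    {"slide":[-0.0025,-0.0025,0.094],"roll":0},
    {"slide":[-0.0025,-0.0025,0.094],"roll":0}
  ]
}}

```text
t: 14.35
eef_pos: [616.8, -44.5, 26.8]
tcp_rot: [-3.142, 0.0, 2.909]
ft_force: [-1.0, -0.1, -0.5]
opening: 0.403
grip_force: 0.0
```

Emit:
{"name": "step_arm", "arguments": {
  "increments": [
    {"slide":[0,0,0],"roll":0},
    {"slide":[0,0,0],"roll":0},
    {"slide":[0,0,0],"roll":0},
    {"slide":[0,0,0],"roll":0}
  ],
  "fingers": 0.0
}}

```text
t: 14.85
eef_pos: [616.6, -45.7, 27.2]
tcp_rot: [-3.14, 0.0, 2.909]
ft_force: [-2.8, -6.1, 3.0]
opening: 0.127
grip_force: 30.0
```

Emit:
{"name": "step_arm", "arguments": {
  "increments": [
    {"slide":[0,0,0],"roll":0.15},
    {"slide":[0,0,0],"roll":0.3},
    {"slide":[0,0,0],"roll":0.45},
    {"slide":[0,0,0],"roll":0.6},
    {"slide":[0,0,0],"roll":0.75}
  ]
}}

```text
t: 15.48
eef_pos: [616.5, -45.9, 27.2]
tcp_rot: [-3.141, 0.001, 2.154]
ft_force: [-3.0, -7.4, 3.3]
opening: 0.124
grip_force: 30.0
```

Emit:
{"name": "step_arm", "arguments": {
  "increments": [
    {"slide":[0,0,0],"roll":0.15},
    {"slide":[0,0,0],"roll":0.3},
    {"slide":[0,0,0],"roll":0.42},
    {"slide":[0,0,0],"roll":0.5},
    {"slide":[0,0,0],"roll":0.53}
  ]
}}

```text
t: 16.1
eef_pos: [616.4, -46.0, 27.2]
tcp_rot: [-3.141, 0.002, 1.627]
ft_force: [-3.2, -7.2, 3.9]
opening: 0.123
grip_force: 30.0
```

Run:
```python
from h import *
s=state(); print(s["moment"],s["tcp_rot"],s["opening"],s["grip_force"],s["eef_pos"])
```

```text
[-1.56916856  0.50231769  0.10182658] [-3.14126134e+00  1.62024152e-03  1.62726589e+00] 0.12308149934601374 29.99120593070984 [616.36386968 -45.99856807  27.2329683 ]
```

Emit:
{"name": "step_arm", "arguments": {
  "increments": [
    {"slide":[0,0,0],"roll":0},
    {"slide":[0,0,0],"roll":0},
    {"slide":[0,0,-0.02],"roll":0},
    {"slide":[0,0,-0.06],"roll":0},
    {"slide":[0,0,-0.09],"roll":0}
  ],
  "fingers": 0.4
}}

```text
t: 16.73
eef_pos: [616.9, -44.4, 118.1]
tcp_rot: [3.141, 0.0, 1.629]
ft_force: [1.0, -0.4, 0.0]
opening: 0.402
grip_force: 0.0
```

Run:
```python
from h import *
c=cam("wrist"); hsv=cv2.cvtColor(c["color"],cv2.COLOR_RGB2HSV)
go(519,-185,110,1.436); go(519,-185,21,1.436)
c=cam("scene"); hsv=cv2.cvtColor(c["color"],cv2.COLOR_RGB2HSV)
v,u=np.mgrid[0:384,0:512]; K=np.array(c["intrinsics"]);T=np.linalg.inv(np.array(c["camera_from_world"]))
d=np.stack([(u-K[0,2])/K[0,0],-(v-K[1,2])/K[1,1],-np.ones_like(u,float)],-1)
P=(d*c["z_map"][...,None])@T[:3,:3].T+T[:3,3]
for h0,h1,x,y,z0,z1 in ((5,18,617,-46,79,92),(0,4,523,-147,74,86)):
    a=P[(hsv[...,0]>=h0)&(hsv[...,0]<=h1)&(hsv[...,1]>120)&(P[...,2]>z0)&(P[...,2]<z1)&(abs(P[...,0]-x)<45)&(abs(P[...,1]-y)<45)]
    print(len(a), cv2.minAreaRect(a[:,:2].astype(np.float32)) if len(a) else None)
```

```text
at [618.4 -44.7 121.9] rot [3.136e+00 1.000e-03 1.629e+00] -> slide(m) [-0.1342 -0.1075  0.0114] roll 0.193
at [618.4 -44.7 121.9] rot [3.136e+00 1.000e-03 1.629e+00] -> slide(m) [-0.1341 -0.108   0.1004] roll 0.193
70 ((618.6717529296875, -46.4466552734375), (12.884669303894043, 47.226051330566406), 5.868505001068115)
0 None
```

Emit:
{"name": "step_arm", "arguments": {
  "increments": [
    {"slide":[-0.134,-0.107,0.0],"roll":0.193},
    {"slide":[-0.134,-0.107,0.0],"roll":0.193},
    {"slide":[-0.134,-0.107,0.0],"roll":0.193},
    {"slide":[-0.134,-0.107,0.0],"roll":0.193},
    {"slide":[-0.134,-0.107,0.0],"roll":0.193}
  ],
  "fingers": 0.0
}}

```text
t: 17.45
eef_pos: [517.7, -184.4, 116.3]
tcp_rot: [-3.141, -0.0, 1.435]
ft_force: [0.3, 0.6, 0.1]
opening: 0.01
grip_force: 0.0
```

Run:
```python
from h import *
go(519,-185,21,1.436)
c=cam("side"); hsv=cv2.cvtColor(c["color"],cv2.COLOR_RGB2HSV)
v,u=np.mgrid[0:384,0:512]; K=np.array(c["intrinsics"]);T=np.linalg.inv(np.array(c["camera_from_world"]))
d=np.stack([(u-K[0,2])/K[0,0],-(v-K[1,2])/K[1,1],-np.ones_like(u,float)],-1)
P=(d*c["z_map"][...,None])@T[:3,:3].T+T[:3,3]
for h0,h1,x,y,z0,z1 in ((0,4,523,-147,50,86),):
    a=P[(hsv[...,0]>=h0)&(hsv[...,0]<=h1)&(hsv[...,1]>120)&(P[...,2]>z0)&(P[...,2]<z1)&(abs(P[...,0]-x)<45)&(abs(P[...,1]-y)<45)]
    print(len(a), a.mean(0),cv2.minAreaRect(a[:,:2].astype(np.float32)) if len(a) else None)
```

```text
at [ 517.7 -184.4  116.3] rot [-3.141 -0.     1.435] -> slide(m) [-0.0005  0.0014  0.0953] roll -0.001
192 [ 523.06757679 -144.25299043   67.86188993] ((523.5907592773438, -146.93063354492188), (14.44166088104248, 51.03823471069336), 85.46810913085938)
```

Emit:
{"name": "step_arm", "arguments": {
  "increments": [
    {"slide":[0,0.001,0.04],"roll":0},
    {"slide":[0,0.001,0.08],"roll":0},
    {"slide":[0,0.001,0.095],"roll":0},
    {"slide":[0,0.001,0.095],"roll":0}
  ]
}}

```text
t: 18.0
eef_pos: [518.7, -184.1, 21.2]
tcp_rot: [-3.14, -0.0, 1.437]
ft_force: [-0.2, 0.1, 0.6]
opening: 0.006
grip_force: 0.0
```

Emit:
{"name": "step_arm", "arguments": {
  "increments": [
    {"slide":[0.012,0,0],"roll":0},
    {"slide":[0.024,0,0],"roll":0},
    {"slide":[0.03,0,0],"roll":0},
    {"slide":[0.04,0,0],"roll":0}
  ]
}}

```text
t: 18.5
eef_pos: [524.5, -145.0, 22.3]
tcp_rot: [3.14, 0.001, 1.436]
ft_force: [-0.1, -3.1, 2.3]
opening: 0.002
grip_force: 1.8
```

Emit:
{"name": "step_arm", "arguments": {
  "increments": [
    {"slide":[0.02,0,0],"roll":0},
    {"slide":[0.04,0,0],"roll":0},
    {"slide":[0.06,0,0],"roll":0},
    {"slide":[0.08,0,0],"roll":0},
    {"slide":[0.095,0,0],"roll":0}
  ]
}}

```text
t: 19.12
eef_pos: [536.9, -49.5, 21.6]
tcp_rot: [-3.141, 0.0, 1.436]
ft_force: [0.5, -4.3, 2.5]
opening: 0.002
grip_force: 2.0
```

Emit:
{"name": "step_arm", "arguments": {
  "increments": [
    {"slide":[0.003,0,0],"roll":0},
    {"slide":[0.005,0,0],"roll":0},
    {"slide":[0.006,0,0],"roll":0}
  ]
}}

```text
t: 19.5
eef_pos: [537.2, -45.3, 21.6]
tcp_rot: [-3.141, 0.0, 1.435]
ft_force: [-0.8, -3.4, 2.5]
opening: 0.002
grip_force: 1.5
```

Run:
```python
from h import *
print(state()["ft_force"],state()["eef_pos"])
for n in ("side","scene"):
    c=cam(n); hsv=cv2.cvtColor(c["color"],cv2.COLOR_RGB2HSV)
    v,u=np.mgrid[0:384,0:512]; K=np.array(c["intrinsics"]);T=np.linalg.inv(np.array(c["camera_from_world"]))
    d=np.stack([(u-K[0,2])/K[0,0],-(v-K[1,2])/K[1,1],-np.ones_like(u,float)],-1)
    P=(d*c["z_map"][...,None])@T[:3,:3].T+T[:3,3]
    a=P[(hsv[...,0]>=0)&(hsv[...,0]<=4)&(hsv[...,1]>120)&(P[...,2]>50)&(P[...,2]<86)&(abs(P[...,0]-538)<45)&(abs(P[...,1]+30)<45)]
    if len(a): print(n,len(a), a.mean(0))
```

```text
[-0.81736945 -3.41829656  2.51709998] [537.22519013 -45.32363031  21.56832591]
side 200 [536.84124641 -24.99068003  67.30124944]
scene 126 [544.51797027 -27.284952    69.20282348]
```

Emit:
{"name": "step_arm", "arguments": {
  "increments": [
    {"slide":[0.001,0,0],"roll":0},
    {"slide":[0.002,0,0],"roll":0},
    {"slide":[0.003,0,0],"roll":0},
    {"slide":[0.003,0,0],"roll":0}
  ]
}}

```text
t: 20.1
eef_pos: [537.7, -42.0, 21.6]
tcp_rot: [-3.141, 0.0, 1.436]
ft_force: [-2.6, -1.8, -0.6]
opening: 0.009
grip_force: 1.1
```

Emit:
{"name": "step_arm", "arguments": {
  "increments": [
    {"slide":[0.001,0,0],"roll":0},
    {"slide":[0.002,0,0],"roll":0},
    {"slide":[0.002,0,0],"roll":0}
  ]
}}

```text
t: 20.48
eef_pos: [538.3, -39.9, 21.7]
tcp_rot: [3.141, -0.0, 1.436]
ft_force: [-1.4, -1.1, -0.2]
opening: 0.004
grip_force: 0.8
```

Emit:
{"name": "step_arm", "arguments": {
  "increments": [
    {"slide":[0.001,0,0],"roll":0},
    {"slide":[0.002,0,0],"roll":0},
    {"slide":[0.003,0,0],"roll":0}
  ]
}}

```text
t: 20.85
eef_pos: [538.5, -38.9, 21.8]
tcp_rot: [3.141, 0.002, 1.437]
ft_force: [-6.0, -23.3, 1.0]
opening: 0.003
grip_force: 12.3
```

Run:
```python
from h import *
print(state()["ft_force"],state()["eef_pos"])
for n in ("side",):
    c=cam(n); hsv=cv2.cvtColor(c["color"],cv2.COLOR_RGB2HSV)
    v,u=np.mgrid[0:384,0:512]; K=np.array(c["intrinsics"]);T=np.linalg.inv(np.array(c["camera_from_world"]))
    d=np.stack([(u-K[0,2])/K[0,0],-(v-K[1,2])/K[1,1],-np.ones_like(u,float)],-1)
    P=(d*c["z_map"][...,None])@T[:3,:3].T+T[:3,3]
    a=P[(hsv[...,0]>=0)&(hsv[...,0]<=4)&(hsv[...,1]>120)&(P[...,2]>50)&(P[...,2]<86)&(abs(P[...,0]-538)<45)&(abs(P[...,1]+30)<45)]
    if len(a): print(n,len(a), a.mean(0))
w=cam("wrist"); a=w["color"][:300,100:420]; b=c["color"][120:270,180:360]; b=cv2.resize(b,(480,400))
a=cv2.resize(a,(320,300)); a=np.vstack([a,np.zeros((100,320,3),np.uint8)])
cv2.imwrite("pics/p1.png",np.hstack([a,b])[:,:,::-1])
```

```text
[ -6.00854949 -23.30633541   0.97626771] [538.52819665 -38.86469413  21.79176523]
side 195 [537.62581559 -18.79265894  67.1427932 ]
```

View pics/p1.png

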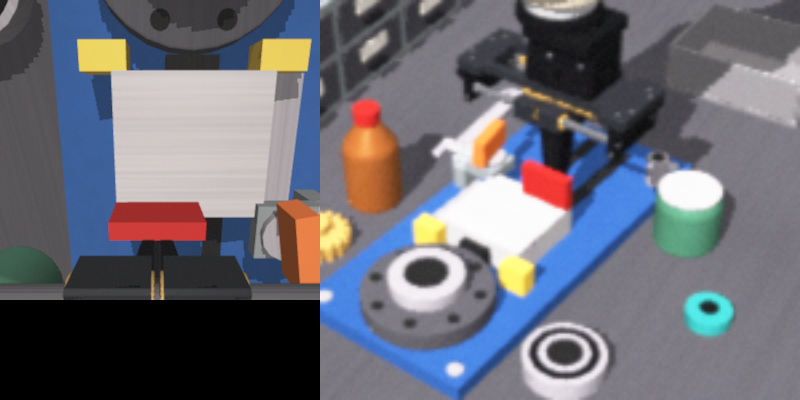

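The picture shows the slide's front touching both yellow blocks (left panel row ~70), and the force rose to 23 N, so it is home. The knob is still turned free. I'll back off and return to the knob.

Emit:
{"name": "step_arm", "arguments": {
  "increments": [
    {"slide":[-0.006,0,0],"roll":0},
    {"slide":[-0.015,0,0],"roll":0},
    {"slide":[-0.015,0,-0.05],"roll":0},
    {"slide":[-0.015,0,-0.095],"roll":0},
    {"slide":[-0.015,0,-0.095],"roll":0}
  ]
}}

```text
t: 21.58
eef_pos: [538.3, -52.4, 119.8]
tcp_rot: [3.135, 0.0, 1.436]
ft_force: [-0.2, -0.0, -0.0]
opening: 0.003
grip_force: 0.0
```

Run:
```python
from h import *
go(616.5,-46.5,116,1.629)
```

```text
at [538.3 -52.4 119.8] rot [3.135 0.    1.436] -> slide(m) [0.0164 0.0767 0.0043] roll -0.193
```

Emit:
{"name": "step_arm", "arguments": {
  "increments": [
    {"slide":[0.0164,0.0767,0.002],"roll":-0.193},
    {"slide":[0.0164,0.0767,0.002],"roll":-0.193},
    {"slide":[0.0164,0.0767,0.002],"roll":-0.193},
    {"slide":[0.0164,0.0767,0.002],"roll":-0.193}
  ],
  "fingers": 0.4
}}

```text
t: 22.08
eef_pos: [613.7, -46.1, 114.0]
tcp_rot: [-3.14, -0.0, 1.628]
ft_force: [-0.5, -0.0, 0.0]
opening: 0.36
grip_force: 0.0
```

Run:
```python
from h import *
go(616.5,-46.5,26,1.629)
```

```text
at [613.7 -46.1 114. ] rot [-3.14  -0.     1.628] -> slide(m) [-0.0006  0.0029  0.088 ] roll -0.001
```

Emit:
{"name": "step_arm", "arguments": {
  "increments": [
    {"slide":[-0.001,0.003,0.02],"roll":0},
    {"slide":[-0.001,0.003,0.05],"roll":0},
    {"slide":[-0.001,0.003,0.075],"roll":0},
    {"slide":[-0.001,0.003,0.088],"roll":0},
    {"slide":[-0.001,0.003,0.088],"roll":0}
  ]
}}

```text
t: 22.7
eef_pos: [617.3, -46.9, 26.4]
tcp_rot: [-3.14, -0.0, 1.628]
ft_force: [-0.1, -1.3, -0.1]
opening: 0.397
grip_force: 0.0
```

Emit:
{"name": "step_arm", "arguments": {
  "increments": [
    {"slide":[0,0,0],"roll":0},
    {"slide":[0,0,0],"roll":0},
    {"slide":[0,0,0],"roll":0},
    {"slide":[0,0,0],"roll":0}
  ],
  "fingers": 0.0
}}

```text
t: 23.2
eef_pos: [616.4, -46.9, 27.2]
tcp_rot: [-3.139, -0.0, 1.629]
ft_force: [-8.8, -1.4, 7.8]
opening: 0.123
grip_force: 30.0
```

Emit:
{"name": "step_arm", "arguments": {
  "increments": [
    {"slide":[0,0,0],"roll":-0.15},
    {"slide":[0,0,0],"roll":-0.3},
    {"slide":[0,0,0],"roll":-0.45},
    {"slide":[0,0,0],"roll":-0.6},
    {"slide":[0,0,0],"roll":-0.75}
  ]
}}

```text
t: 23.82
eef_pos: [617.2, -46.6, 27.2]
tcp_rot: [-3.141, -0.001, 2.383]
ft_force: [-4.1, 2.0, 5.4]
opening: 0.124
grip_force: 30.0
```

Emit:
{"name": "step_arm", "arguments": {
  "increments": [
    {"slide":[0,0,0],"roll":-0.15},
    {"slide":[0,0,0],"roll":-0.3},
    {"slide":[0,0,0],"roll":-0.45},
    {"slide":[0,0,0],"roll":-0.56},
    {"slide":[0,0,0],"roll":-0.6}
  ]
}}

```text
t: 24.45
eef_pos: [617.5, -46.0, 27.2]
tcp_rot: [3.141, -0.001, 2.981]
ft_force: [-3.1, 6.0, 5.0]
opening: 0.126
grip_force: 30.0
```

Run:
```python
from h import *
s=state(); print(s["moment"],s["tcp_rot"],s["ft_force"])
```

```text
[ 1.17054431  0.34664933 -0.06654728] [ 3.14073989e+00 -7.88038615e-04  2.98085364e+00] [-3.07373599  6.0300378   4.99055659]
```

Emit:
{"name": "step_arm", "arguments": {
  "increments": [
    {"slide":[0,0,0],"roll":0},
    {"slide":[0,0,0],"roll":0},
    {"slide":[0,0,-0.02],"roll":0},
    {"slide":[0,0,-0.07],"roll":0},
    {"slide":[0,0,-0.13],"roll":0}
  ],
  "fingers": 0.35
}}

```text
t: 25.08
eef_pos: [617.4, -47.0, 157.4]
tcp_rot: [-3.141, -0.002, 2.978]
ft_force: [1.4, -0.4, -0.6]
opening: 0.35
grip_force: 0.0
```

Emit:
{"name": "step_arm", "arguments": {
  "increments": [
    {"slide":[0.06,0,-0.03],"roll":0},
    {"slide":[0.1,0,-0.06],"roll":0},
    {"slide":[0.1,0,-0.06],"roll":0}
  ]
}}

```text
t: 25.45
eef_pos: [518.1, -30.5, 219.5]
tcp_rot: [-3.141, 0.004, 2.978]
ft_force: [1.0, -0.2, 0.3]
opening: 0.351
grip_force: 0.0
```

Run:
```python
from h import *
np.set_printoptions(precision=1,suppress=True)
for n in ("side","scene"):
    c=cam(n); hsv=cv2.cvtColor(c["color"],cv2.COLOR_RGB2HSV)
    v,u=np.mgrid[0:384,0:512]; K=np.array(c["intrinsics"]);T=np.linalg.inv(np.array(c["camera_from_world"]))
    d=np.stack([(u-K[0,2])/K[0,0],-(v-K[1,2])/K[1,1],-np.ones_like(u,float)],-1)
    P=(d*c["z_map"][...,None])@T[:3,:3].T+T[:3,3]
    a=P[(hsv[...,0]<=4)&(hsv[...,1]>120)&(P[...,2]>50)&(P[...,2]<86)&(abs(P[...,0]-538)<45)&(abs(P[...,1]+30)<45)]
    print(n,"tab",len(a), a.mean(0) if len(a) else 0)
    a=P[(hsv[...,0]>=5)&(hsv[...,0]<=18)&(hsv[...,1]>120)&(P[...,2]>79)&(P[...,2]<92)&(abs(P[...,0]-617)<45)&(abs(P[...,1]+46)<45)]
    print("bar",len(a), cv2.minAreaRect(a[:,:2].astype(np.float32)) if len(a) else 0)
    for t in ("bearing","socket","gear","oil_bottle","grease_tin","large_bearing"):
        for m in mark_of(n,t)[:2 if t=="bearing" else 1]: print(t,round(m["confidence"],2),np.array(m["uv"]))
    if n=="scene": save(c,"end.png",s=1.5)
```

```text
side tab 192 [538.2 -18.7  66.6]
bar 71 ((616.369140625, -44.57215118408203), (12.359565734863281, 48.528018951416016), 83.35955047607422)
bearing 0.85 [320.4 283.6]
bearing 0.64 [192. 338.]
socket 0.62 [306.3 187.8]
gear 0.56 [179.2 208.5]
oil_bottle 0.97 [203.1 192.7]
grease_tin 0.6 [314.8 208. ]
large_bearing 0.9 [270.7 260.2]
scene tab 107 [545.7 -20.5  68.8]
bar 72 ((618.595947265625, -46.269676208496094), (15.810949325561523, 46.359195709228516), 84.99034881591797)
bearing 0.72 [374.8 284.5]
bearing 0.58 [299.1 184.2]
socket 0.62 [239.6 178.8]
gear 0.76 [235.5 281.1]
oil_bottle 0.71 [216.2 260.5]
grease_tin 0.83 [264.1 183.1]
large_bearing 0.7 [314.2 223.8]
```

View pics/end.png

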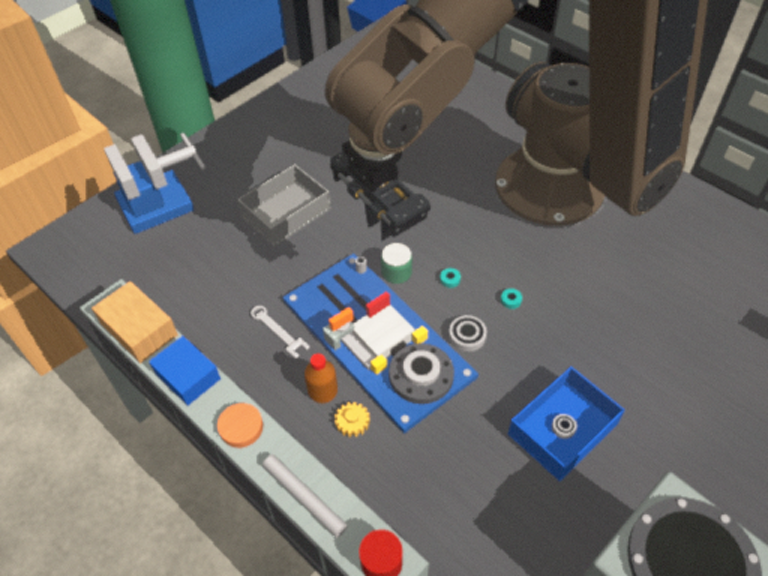

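The picture shows the bearing in the blue bin at (565,425), the slide against the yellow stops, and the bar back across at (341,319). The bystanders are unmoved and the arm is clear, so I'm handing in.

```bash
python3 -c "
from h import *
print(env.job_done())"
```

```text
the job is handed in; nothing more can be done
None
```

The job is handed in: by the last camera check the small bearing lies in the blue bin, the slide is home against the yellow stops, the knob is turned back to locked, and the bystanders stand where they were; the hand-in call gave no verdict.

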